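# Show a lino block to the photo station's camera

## Task

Set up a record photo of the small lino block. First take the grey backdrop panel out of its slot holder and lean it on the photo station's base board, against the front (camera side) of the low wooden rest, centred on the rest, square to the station and sloping back, and let go of it. Then lift the smaller of the two lino blocks off the ledge and hold it in the air in front of the camera, the middle of its carved face 160 mm from the lens on the lens axis, carved face square to the lens and the block's 60 mm edges level; finish while holding it still there, the panel still leaning, and leave the longer block and the camera as they are.

Things in the scene. Friction and masses are not known exactly. Their poses are not given: they have to be found in the camera images.
- station: fixed photo station: plywood base board 470 x 160 x 12 mm (top face 12 mm above the table) carrying the camera on a post at one end and the low wooden rest at the other. Origin: centre of the board's underside; x along the board, the way the camera looks (from camera to rest); z up. Camera pivot at x = -205, z = 210 mm; the camera, the tallest thing there, reaches 240 mm above the table
- rest: fixed low wooden rest on the base board: an upright plate 100 mm wide (y), 83 mm high above the board, 12 mm thick, two gussets behind. Origin: middle of the lower edge of its front face, on the board's top, at station x = +170 mm; axes as the station's; the front face looks to -x, to the camera
- panel: loose grey backdrop panel, 10 (x) x 130 (y) x 150 mm (z), 0.15 kg, both faces alike. Origin: centre of its lower 10 x 130 mm edge; z up along the panel. Starts upright in the slot holder, lower edge 8 mm above the table, standing out 121 mm above the holder's lips. Leaned as asked its origin is at station x 80 to 170 mm; with the lower edge about 25 mm in front of the rest it slopes about 15 degrees, top away from the camera
- holder: fixed wooden slot holder, 90 x 90 mm base 8 mm thick, two lips up to 37 mm above the table with a 13 mm slot along y between them, open at both ends. Origin: centre of its underside; z up
- ledge: fixed wooden ledge, 85 x 250 mm, two bays side by side 120 mm apart along y. In each bay a block stands on its short edge on a tilted seat about 20 mm above the table, leaning back (to +x) 10 degrees against a 44 mm wide, 55 mm high backplate, carved face to -x, behind a 10 mm front lip. Origin: centre of its underside; z up
- small_block: loose mounted lino block, the smaller, squarer of the two, 60 (x) x 75 (y) x 20.5 mm (z), 0.1 kg, plywood with a lino face carved in wavy lines. Origin: centre of the plain back (60 x 75 mm); z out of the carved face, y points up the leaning block, x along its 60 mm edges. Its sides are free, so fingers can take it from above across the 60 mm. It may stand in either bay
- carved_face (a point): middle of the small block's carved face, 20.5 mm from its origin along the block's z; axes as the block's
- block_back (a point): middle of the small block's plain back (the block's origin)
- long_block: the other loose mounted lino block, 95 (x) x 65 (y) x 20.5 mm (z), standing on its 65 mm edge in the other bay, 95 mm tall; to be left there. Origin: centre of its plain back; z out of the carved face
- lens (a point): middle of the camera lens's front: camera body 46 x 50 x 46 mm, black, pivoted on the post; x is the lens axis, pointing out of the lens and somewhat downwards, y level, z the camera's up
- view_spot (a point): the point on the lens axis 160 mm in front of the lens; axes as the lens's
- camera (a joint): downward tilt of the camera (rad), 0 = looking level; it differs from run to run (0.1 to 0.34), a stiff hinge that must not be turned
Things that resemble listed ones, but are neither listed nor needed, are in the scene too. What is shaped like the small_block but white is not meant.

How it is judged:
By the outcome, as a careful person would: the job done as asked, in the order asked, and still so for the second after the job is handed in, while the arm keeps its last pose, push and grip.
It also fails if it takes over 58 s, if anything falls off the work surface, if the arm or the gripper's body presses on something with over 40 N, if the wrist force passes 120 N, or if a joint passes its speed limit or range.

## Robot

A 7-joint arm with a two-finger parallel gripper is mounted at the origin on a cart in front of the work surface, level with it; the furniture and walls round the work are solid. World frame = base frame: x ahead of the robot, y to its left, z up, the work surface at z = 0. Lengths are in m, angles in rad, forces in N, time in s.
With the tool pointing down it reaches from about 0.35 to 0.775 m from the base axis. Payload 3.1 kg.
Tool frame: the origin (TCP) lies on the front face of the gripper's body, between the roots of the fingers; the fingertips stand 73 mm ahead of it and the grasp point (between the pads) lies 54 mm ahead of it; z points along the fingers, y is the line along which they close (so a half turn about z gives the same grasp; the last joint's range is limited). The gripper opens to 85 mm and grips with 20 to 120 N. Pads are 22 mm wide; open, the fingers measure 114 mm over their backs; the gripper's body (76 mm by 85 mm) begins 54 mm behind the grasp point. The pads swing forward as they close: fully open they stand 13 mm farther back than shut.
Start: joints at [1.067, 0.311, 0.014, 1.512, -0.004, 1.319, -0.027], TCP at [0.245, -0.492, 0.304] pointing down, gripper open.
Joint ranges: [-2.7, 2.7], [-0.3, 1.91], [-1.27, 1.3], [0.12, 2.57], [-1.44, 4.58], [0.2, 2.03], [-3.05, 3.05]. Speed limits (rad/s): [2.79, 2.79, 3.14, 3.14, 3.14, 3.14, 3.14].

## Interface

Orientations are given as a unit quaternion [x, y, z, w].
In Python, from station import sense, capture, job gives the robot as it stands.
- The arm moves only by the tool arm_command, never from a script. Its argument "rows" is a list of rows, each an object with "translation": the shift along the world's x, y, z as a fraction of full scale, a list of three; "spin": the turn about the world's z as a fraction of full scale; "grip": the closure, from 0 (fully open) to 1 (shut). In form: [{"translation": [dx, dy, dz], "spin": spin, "grip": grip}, ...]. A call has 1 to 20 rows; each row shifts and turns the commanded pose from where the row before left it; what a row does not reach is not made up. Full scale, the value 1, is 5 cm for a shift and 45 degrees for a turn. A row lasts 1/12 s, in which the tool goes at most 41.7 mm and 7.16 degrees, less where a joint would pass 70% of its speed; a pose out of reach is approached as far as the arm can. A call with a number of a shift or a turn outside -1 to 1 is refused whole. A call with a gripper value outside its range is refused whole. The fingers move at their own pace and stop on an object; the grip force is fixed at half the most. Time passes only in rows, so rows that do not move let the fingers close. It gives the time, the measured TCP pose, the force, the opening and the grip force at its end, in the units of the state.
- sense(): the state, without advancing time (a new reading comes with each control period).
- capture(name): name is "side" or "top" or "wrist"; returns a dict with "frame" (400x640x3 uint8, red, green, blue), "mtx" (3x3 intrinsics, pixels), "R" (3x3) and "t" (3): a world point X has camera coordinates R X + t; the wrist camera has in their place "mount" (4x4, takes a point from camera to tool coordinates, whose origin is the TCP and whose axes are the flange's). Camera axes: x right, y down, z forward; pixel columns grow to the right and rows downward; lengths in m; the calibration is good to about 2 mm. A picture is of the moment at which its call begins: read the wrist's pose just before it. There is no depth.
- job.job_done(): hands the job in; it is judged then, once.
The state is a dict: "time": time; "q": joint angles; "qvel": joint speeds; "effort": joint torques, N m; "tcp_pos": TCP position; "orientation": TCP orientation; "ft_force": force on the tool from outside, world axes, zero at the start; "wrist_torque": the same for the moment, N m; "gripper_width": finger opening in m; "finger_force": force on a finger pad.
Only numpy, scipy, OpenCV 4.12 (cv2) and the standard library are available. Lean on these libraries where they do the work, as an engineer would, in place of code of your own. Each camera call takes 0.05 s, during which the arm holds its last target. There are 200 camera calls.

## Working session

There is one attempt and no reset: what is moved stays moved. The work goes in short steps, Python scripts to look and compute and a tool call to move; the robot and the scene stay as the last step left them, time stands still between calls to the robot, and variables do not carry over. Pictures are saved under pics/ and viewed, at most 10 in all, crops included, and the job is handed in when it is done.

Besides the shell and the picture viewer there is one more tool, called after "Call:" in YAML: its name, and indented under it one key for each argument. arm_command: Moves the arm, as the interface text tells. Shift numbers are shares of 5 cm and turn numbers shares of 45 degrees, none past 1 either way. Its arguments: {"type":"object","properties":{"rows":{"type":"array"}},"required":["rows"]}

```bash
ls; mkdir -p pics; python3 - <<'E'
from station import sense,capture
import cv2,numpy as np,pickle
s=sense();print(s)
d={n:capture(n) for n in("top","side")}
pickle.dump(d,open('c0.pkl','wb'))
for n in d:
    cv2.imwrite(f'pics/{n}0.png',d[n]['frame'][:,:,::-1]); print(n,d[n]['mtx'],d[n]['R'],d[n]['t'])
E
```

```text
pics
{'time': 0.0, 'q': array([ 1.06728102,  0.31169848,  0.0139496 ,  1.51302802, -0.00441339,
        1.31915479, -0.02719717]), 'qvel': array([-8.68893546e-04,  9.90121170e-04,  2.54332853e-04, -4.24279968e-04,
       -7.92706846e-05,  1.61347178e-03,  2.31377345e-03]), 'effort': array([ 1.94482445e-04, -3.79904830e+01,  1.46013536e-01, -2.30589813e+01,
        1.20650834e-02,  1.35787643e-02,  1.30583322e-05]), 'tcp_pos': array([ 0.24486671, -0.49188472,  0.30284739]), 'orientation': array([ 9.73445087e-01,  2.28917865e-01, -2.91112836e-04, -1.09075154e-03]), 'ft_force': array([-0.56376615,  0.40938337, -0.81092373]), 'wrist_torque': array([ 0.02744635,  0.01731426, -0.00425727]), 'finger_force': 0.0, 'gripper_width': 0.08552157133933146}
top [[361.79156072   0.         319.49462632]
 [  0.         361.79156072 197.63587624]
 [  0.           0.           1.        ]] [[-0.0124378  -0.99991755  0.00319177]
 [-0.98089034  0.01158118 -0.19421641]
 [ 0.19416343 -0.0055464  -0.98095352]] [0.04700765 0.54373517 1.23249394]
side [[419.98444729   0.         320.91836287]
 [  0.         419.98444729 195.04244494]
 [  0.           0.           1.        ]] [[-0.95425224 -0.29792657 -0.02534599]
 [-0.08610314  0.35498237 -0.93089944]
 [ 0.28633706 -0.88613051 -0.36439514]] [0.5343203  0.18883146 1.21192544]
```

View pics/top0.png

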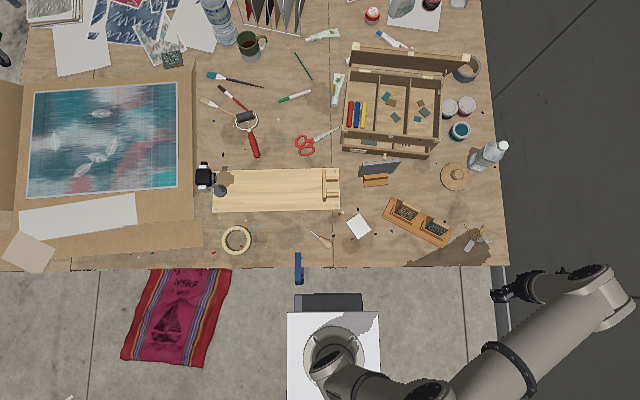

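View pics/side0.png

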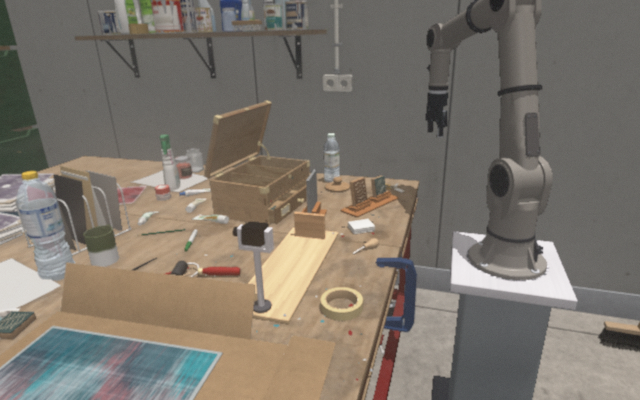

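The top view shows the station board at (212–340, 168–212) with its camera at (205,178) and rest at (330,187). The holder and panel are at about (377,172) and the ledge with two blocks at about (417,222). I'll enlarge these.

```bash
python3 - <<'E'
import cv2,numpy as np,pickle
d=pickle.load(open('c0.pkl','rb'))
a=d['top']['frame'][145:265,300:460,::-1]; b=d['top']['frame'][155:220,185:345,::-1]
cv2.imwrite('pics/t1.png',cv2.resize(a,None,fx=5,fy=5,interpolation=cv2.INTER_CUBIC))
s=d['side']['frame'][165:315,225:425,::-1]
cv2.imwrite('pics/s1.png',cv2.resize(s,None,fx=4,fy=4,interpolation=cv2.INTER_CUBIC))
E
```

```text
(no output)
```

View pics/t1.png

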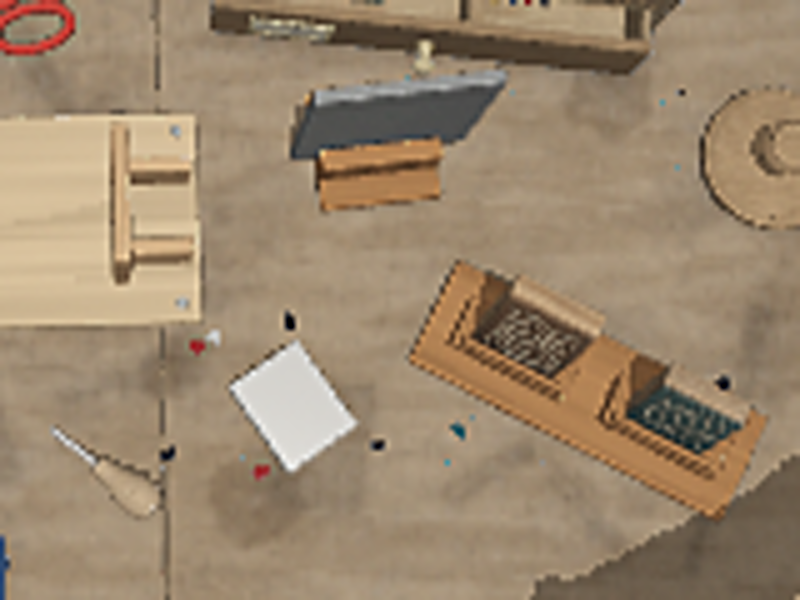

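View pics/s1.png

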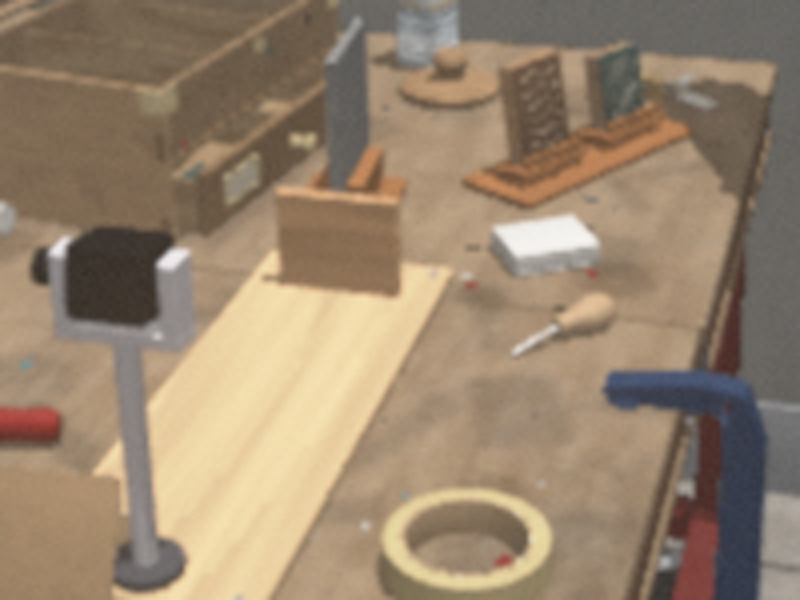

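```bash
cat > h.py <<'E'
import numpy as np,cv2,pickle
from scipy.optimize import least_squares
from scipy.spatial.transform import Rotation as Rn
def full(uv,o=(300,145),k=5): return (np.asarray(uv,float)+.5)/k-.5+np.array(o)
def proj(c,X):
    X=np.atleast_2d(X); p=(c['R']@X.T).T+np.asarray(c['t']); p=(np.asarray(c['mtx'])@p.T).T
    return p[:,:2]/p[:,2:]
def place(p,L):
    x,y,a=p; L=np.atleast_2d(np.asarray(L,float)); c,s=np.cos(a),np.sin(a)
    return np.c_[x+c*L[:,0]-s*L[:,1],y+s*L[:,0]+c*L[:,1],L[:,2]]
def fit(obs,p0):
    "obs: list of (cam,local pts m,pixels)"
    f=lambda p:np.concatenate([(proj(c,place(p,L))-np.asarray(u)).ravel() for c,L,u in obs])
    r=least_squares(f,p0,loss='soft_l1'); return r.x,f(r.x).reshape(-1,2)
def wristcam(s,w):
    "world->camera of the wrist picture w taken at state s"
    T=np.eye(4);T[:3,:3]=Rn.from_quat(s['orientation']).as_matrix();T[:3,3]=s['tcp_pos']
    M=np.linalg.inv(T@np.asarray(w['mount'])); return dict(mtx=w['mtx'],R=M[:3,:3],t=M[:3,3],frame=w['frame'])
def unproj(c,uv,z):
    "pixel -> world point on plane z"
    R=np.asarray(c['R']);C=-R.T@np.asarray(c['t']); d=R.T@np.linalg.inv(c['mtx'])@np.array([uv[0],uv[1],1.])
    return C+d*(z-C[2])/d[2]
E
python3 - <<'E'
from h import *
c=pickle.load(open('c0.pkl','rb'))['top']; side=pickle.load(open('c0.pkl','rb'))['side']
np.set_printoptions(precision=3,suppress=True)
# station: board corners z=12 (right near, right far), rest front top corners z=95, x=170
L=np.array([[.235,-.08,.012],[.235,.08,.012],[.17,-.05,.095],[.17,.05,.095],[-.235,-.08,.012]])
px=np.vstack([full([[201,318],[196,115],[113,282],[111,122]]),[[212,213]]])
S=fit([(c,L,px)],[.55,.1,-1.57]);print('station',S)
# panel top edge, outer top corners z=158
P=fit([(c,np.array([[.0,.065,.158],[.0,-.065,.158]]),full([[312,98],[507,75]])),(c,np.array([[-.045,.045,.008],[-.045,-.045,.008]]),full([[322,212],[440,201]]))],[.6,-.2,0]);print('holder',P)
# ledge base front corners, left back corner  z~.01
LE=fit([(c,np.array([[-.0425,.125,.01],[-.0425,-.125,.01],[.0425,.125,.01],[.0425,-.125,.01]]),full([[408,360],[715,516],[460,262],[768,408]]))],[.5,-.3,-.4]);print('ledge',LE)
for uv in ([655,40],[630,70]):print('boxpt',unproj(c,full([uv])[0],0.08))
pickle.dump((S[0],P[0],LE[0]),open('fit.pkl','wb'))
E
```

```text
station (array([ 0.584,  0.201, -1.556]), array([[ 0.544,  1.385],
       [-0.112, -0.324],
       [ 0.35 , -3.437],
       [-0.083,  0.466],
       [-0.813,  0.022]]))
holder (array([ 0.641, -0.166,  0.094]), array([[-0.09 ,  0.012],
       [-0.373,  0.636],
       [ 0.047, -0.172],
       [ 0.493, -0.478]]))
ledge (array([ 0.46 , -0.313, -0.482]), array([[-0.325, -0.045],
       [ 1.529,  0.11 ],
       [-0.954, -0.847],
       [ 0.143,  0.621]]))
boxpt [ 0.698 -0.358  0.08 ]
boxpt [ 0.676 -0.339  0.08 ]
```

Call:
arm_command:
  rows:
    - {"translation": [0.42, 0.37, 0.14], "spin": 0.128, "grip": 0}
    - {"translation": [0.42, 0.37, 0.14], "spin": 0.128, "grip": 0}
    - {"translation": [0.42, 0.37, 0.14], "spin": 0.128, "grip": 0}
    - {"translation": [0.42, 0.37, 0.14], "spin": 0.128, "grip": 0}
    - {"translation": [0.42, 0.37, 0.14], "spin": 0.128, "grip": 0}
    - {"translation": [0.42, 0.37, 0.14], "spin": 0.128, "grip": 0}
    - {"translation": [0.42, 0.37, 0.14], "spin": 0.128, "grip": 0}
    - {"translation": [0.42, 0.37, 0.14], "spin": 0.128, "grip": 0}
    - {"translation": [0.42, 0.37, 0.14], "spin": 0.128, "grip": 0}
    - {"translation": [0.42, 0.37, 0.14], "spin": 0.128, "grip": 0}
    - {"translation": [0.42, 0.37, 0.14], "spin": 0.128, "grip": 0}
    - {"translation": [0.42, 0.37, 0.14], "spin": 0.128, "grip": 0}
    - {"translation": [0, 0, 0], "spin": 0, "grip": 0.5}
    - {"translation": [0, 0, 0], "spin": 0, "grip": 0.5}

```text
time: 1.27
tcp_pos: [0.4984, -0.2682, 0.3876]
orientation: [0.67, 0.742, 0.001, -0.0]
ft_force: [-0.6, -0.1, -0.0]
gripper_width: 0.0643
finger_force: 0.0
```

```bash
python3 - <<'E'
from h import *
from station import sense,capture
s=sense();w=capture('wrist');np.set_printoptions(precision=3,suppress=True)
print(s['time'],s['tcp_pos'],s['orientation'],s['q'],s['gripper_width']);print(w['mount'],w['mtx'])
c=wristcam(s,w);pickle.dump(c,open('w1.pkl','wb'));cv2.imwrite('pics/w1.png',w['frame'][:,:,::-1])
S,P,LE=pickle.load(open('fit.pkl','rb'))
print(proj(c,place(P,[[0,.065,.158],[0,-.065,.158],[0,0,.037]])),proj(c,place(LE,[[0,.06,.05],[0,-.06,.05]])),proj(c,place(S,[[.17,0,.095]])))
E
```

```text
1.2667 [ 0.498 -0.268  0.388] [ 0.67   0.742  0.001 -0.   ] [ 0.702  0.34  -0.339  1.287  0.11   1.533  0.478] 0.06429570017954614
[[-0.001 -0.958 -0.287  0.073]
 [ 1.    -0.001  0.     0.   ]
 [-0.    -0.287  0.958 -0.069]
 [ 0.     0.     0.     1.   ]] [[294.812   0.    312.835]
 [  0.    294.812 197.664]
 [  0.      0.      1.   ]]
[[483.231  16.745]
 [461.408 161.042]
 [425.346  98.306]] [[305.477 157.228]
 [261.377 224.683]] [[ 433.901 -123.376]]
```

View pics/w1.png

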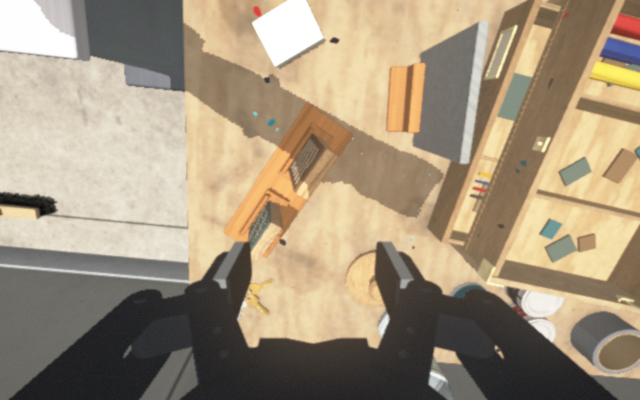

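The wrist view shows the panel's top edge from (484,22) to (462,162), within 5 px of the prediction. The ledge blocks are at about (307,155) and (260,225). The holder fit is good, so I'll grasp the panel.

Call:
arm_command:
  rows:
    - {"translation": [0.48, 0.33, -0.43], "spin": 0, "grip": 0.55}
    - {"translation": [0.48, 0.33, -0.43], "spin": 0, "grip": 0.55}
    - {"translation": [0.48, 0.33, -0.43], "spin": 0, "grip": 0.55}
    - {"translation": [0.48, 0.33, -0.43], "spin": 0, "grip": 0.55}
    - {"translation": [0.48, 0.33, -0.43], "spin": 0, "grip": 0.55}
    - {"translation": [0.46, 0.33, -0.43], "spin": -0.01, "grip": 0.55}
    - {"translation": [0, 0, -0.3], "spin": 0, "grip": 0.55}
    - {"translation": [0, 0, -0.3], "spin": 0, "grip": 0.55}
    - {"translation": [0, 0, -0.3], "spin": 0, "grip": 0.55}
    - {"translation": [0, 0, -0.3], "spin": 0, "grip": 0.55}
    - {"translation": [0, 0, -0.26], "spin": 0, "grip": 0.55}
    - {"translation": [0, 0, 0], "spin": 0, "grip": 0.55}

```text
time: 2.32
tcp_pos: [0.6369, -0.1735, 0.1815]
orientation: [0.676, 0.737, -0.003, -0.003]
ft_force: [-1.5, 0.9, -1.0]
gripper_width: 0.0385
finger_force: 0.0
```

Call:
arm_command:
  rows:
    - {"translation": [0, 0, 0], "spin": 0, "grip": 1}
    - {"translation": [0, 0, 0], "spin": 0, "grip": 1}
    - {"translation": [0, 0, 0], "spin": 0, "grip": 1}
    - {"translation": [0, 0, 0], "spin": 0, "grip": 1}
    - {"translation": [0, 0, 0], "spin": 0, "grip": 1}
    - {"translation": [0, 0, 0], "spin": 0, "grip": 1}
    - {"translation": [0, 0, 0], "spin": 0, "grip": 1}
    - {"translation": [0, 0, 0], "spin": 0, "grip": 1}

```text
time: 2.98
tcp_pos: [0.6414, -0.1716, 0.187]
orientation: [0.675, 0.738, 0.001, 0.002]
ft_force: [4.8, -0.7, 0.0]
gripper_width: 0.0092
finger_force: 58.5
```

Call:
arm_command:
  rows:
    - {"translation": [0, 0, 0.35], "spin": 0, "grip": 1}
    - {"translation": [0, 0, 0.6], "spin": 0, "grip": 1}
    - {"translation": [0, 0, 0.6], "spin": 0, "grip": 1}
    - {"translation": [0, 0, 0.6], "spin": 0, "grip": 1}
    - {"translation": [0, 0, 0.6], "spin": 0, "grip": 1}
    - {"translation": [-0.08, 0.42, 0], "spin": 0.1462, "grip": 1}
    - {"translation": [-0.08, 0.42, 0], "spin": 0.1462, "grip": 1}
    - {"translation": [-0.08, 0.42, 0], "spin": 0.1462, "grip": 1}
    - {"translation": [-0.08, 0.42, 0], "spin": 0.1462, "grip": 1}
    - {"translation": [-0.08, 0.42, 0], "spin": 0.1462, "grip": 1}
    - {"translation": [-0.08, 0.42, 0], "spin": 0.1462, "grip": 1}
    - {"translation": [-0.08, 0.42, 0], "spin": 0.1462, "grip": 1}
    - {"translation": [-0.08, 0.42, 0], "spin": 0.1462, "grip": 1}
    - {"translation": [-0.08, 0.42, 0], "spin": 0.1462, "grip": 1}
    - {"translation": [-0.08, 0.42, 0], "spin": 0.1462, "grip": 1}
    - {"translation": [-0.08, 0.42, 0], "spin": 0.1462, "grip": 1}
    - {"translation": [-0.08, 0.42, 0], "spin": 0.1462, "grip": 1}
    - {"translation": [-0.08, 0.42, 0], "spin": 0.1462, "grip": 1}
    - {"translation": [0, 0, 0], "spin": 0, "grip": 1}
    - {"translation": [0, 0, 0], "spin": 0, "grip": 1}

```text
time: 4.65
tcp_pos: [0.586, 0.1033, 0.3225]
orientation: [-0.007, 1.0, -0.0, -0.002]
ft_force: [1.1, -0.2, -1.5]
gripper_width: 0.0093
finger_force: 59.1
```

```bash
python3 - <<'E'
from h import *
from station import sense,capture
s=sense();w=capture('wrist');np.set_printoptions(precision=4,suppress=True)
print(s['time'],s['tcp_pos'],s['orientation'],s['q'],s['gripper_width'])
c=wristcam(s,w);pickle.dump((s,c),open('w2.pkl','wb'));cv2.imwrite('pics/w2.png',w['frame'][:,:,::-1])
S,P,LE=pickle.load(open('fit.pkl','rb'))
print(proj(c,place(S,[[.17,-.05,.095],[.17,.05,.095],[.235,-.08,.012],[-.235,-.08,.012],[-.16,0,.21]])))
E
```

```text
4.65 [0.586  0.1033 0.3225] [-0.0073  1.     -0.0003 -0.0024] [ 0.2663  0.4932 -0.7331  1.3201  0.3234  1.4528  1.14  ] 0.009280867837090942
[[240.0433 133.8015]
 [246.6385 227.9132]
 [201.4657 103.9218]
 [583.9674 103.2556]
 [703.192  223.2184]]
```

View pics/w2.png

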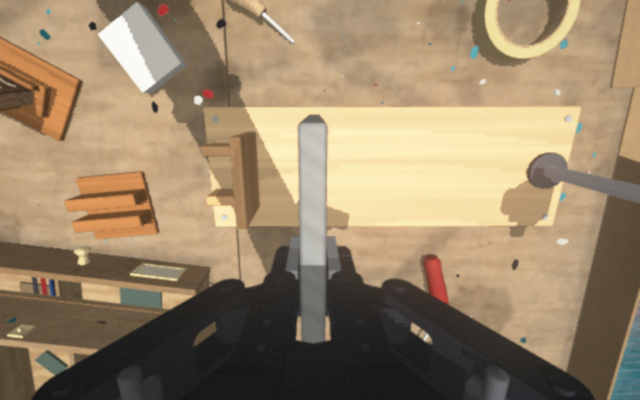

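```bash
python3 - <<'E'
from h import *
np.set_printoptions(precision=4,suppress=True)
s,c=pickle.load(open('w2.pkl','rb')); S0,P,LE=pickle.load(open('fit.pkl','rb'))
L=np.array([[.235,-.08,.012],[-.235,-.08,.012],[-.235,.08,.012],[.235,.08,.012],[.17,-.05,.095],[.17,.05,.095]])
S=fit([(c,L,[[205,107],[580.5,106.5],[556,226],[213,226],[245,135],[247,227]])],S0);print(S)
pickle.dump((S[0],P,LE),open('fit.pkl','wb'))
Rt=Rn.from_quat(s['orientation']).as_matrix()
for d in(-.004,0,.004):
    print(d,proj(c,s['tcp_pos']+(Rt@np.array([[.065+d,0,.179],[.065+d,0,.029]]).T).T).ravel())
print('target',place(S[0],[[.143,0,0]]),'tool y ang',np.degrees(np.arctan2(Rt[1,1],Rt[0,1])),np.degrees(S[0][2]))
g=c['frame'][100:140,305:320].mean(axis=(1,2));print(g.astype(int))
E
```

```text
(array([ 0.5856,  0.2029, -1.5609]), array([[-1.4777, -2.313 ],
       [ 4.7492, -0.4422],
       [-1.3486,  1.0119],
       [ 2.2523, -0.1276],
       [-2.5635,  0.068 ],
       [ 1.3445,  1.9653]]))
-0.004 [313.207  124.5619 313.8195 147.2274]
0 [313.203  119.5111 313.8169 134.9349]
0.004 [313.1989 114.4116 313.8141 122.346 ]
target [[0.5871 0.0599 0.    ]] tool y ang 90.83310997761457 -89.43115818929837
[161 164 166 168 171 171 177 202 214 217 218 218 217 211 180 141 119 110
 104 100 100 102 122 154 171 180 186 190 191 191 190 190 190 190 190 191
 191 192 193 193]
```

Call:
arm_command:
  rows:
    - {"translation": [0.03, -0.3, -0.35], "spin": -0.005, "grip": 1}
    - {"translation": [0.03, -0.3, -0.35], "spin": 0, "grip": 1}
    - {"translation": [0.03, -0.28, -0.35], "spin": 0, "grip": 1}
    - {"translation": [0, 0, -0.35], "spin": 0, "grip": 1}
    - {"translation": [0, 0, -0.35], "spin": 0, "grip": 1}
    - {"translation": [0, 0, -0.35], "spin": 0, "grip": 1}
    - {"translation": [0, 0, -0.2], "spin": 0, "grip": 1}
    - {"translation": [0, 0, -0.1], "spin": 0, "grip": 1}
    - {"translation": [0, 0, -0.1], "spin": 0, "grip": 1}
    - {"translation": [0, 0, -0.04], "spin": 0, "grip": 1}
    - {"translation": [0, 0, 0], "spin": 0, "grip": 1}
    - {"translation": [0, 0, 0], "spin": 0, "grip": 1}

```text
time: 5.7
tcp_pos: [0.593, 0.0578, 0.1972]
orientation: [-0.004, 1.0, 0.0, 0.001]
ft_force: [0.3, 0.3, -0.5]
gripper_width: 0.0093
finger_force: 59.0
```

Call:
arm_command:
  rows:
    - {"translation": [-0.04, 0.02, -0.06], "spin": 0, "grip": 1}
    - {"translation": [0, 0, -0.04], "spin": 0, "grip": 1}
    - {"translation": [0, 0, -0.04], "spin": 0, "grip": 1}
    - {"translation": [0, 0, 0], "spin": 0, "grip": 1}
    - {"translation": [0, 0, 0], "spin": 0, "grip": 1}

```text
time: 6.12
tcp_pos: [0.5905, 0.0592, 0.1909]
orientation: [-0.004, 1.0, -0.0, 0.0]
ft_force: [-2.5, 0.3, 5.4]
gripper_width: 0.0094
finger_force: 60.0
```

Call:
arm_command:
  rows:
    - {"translation": [0, 0, 0], "spin": 0, "grip": 0.55}
    - {"translation": [0, 0, 0], "spin": 0, "grip": 0.55}
    - {"translation": [0, 0, 0], "spin": 0, "grip": 0.55}
    - {"translation": [0, 0, 0], "spin": 0, "grip": 0.55}
    - {"translation": [0, -0.1, 0], "spin": 0, "grip": 0.55}
    - {"translation": [0, -0.1, 0], "spin": 0, "grip": 0.55}
    - {"translation": [0, -0.06, 0], "spin": 0, "grip": 0.55}
    - {"translation": [0, -0.06, 0], "spin": 0, "grip": 0.55}
    - {"translation": [0, -0.06, 0], "spin": 0, "grip": 0.55}
    - {"translation": [0, -0.06, 0], "spin": 0, "grip": 0.55}
    - {"translation": [0, -0.06, 0], "spin": 0, "grip": 0.55}
    - {"translation": [0, -0.06, 0], "spin": 0, "grip": 0.55}
    - {"translation": [0, -0.06, 0], "spin": 0, "grip": 0.55}
    - {"translation": [0, -0.06, 0], "spin": 0, "grip": 0.55}
    - {"translation": [0, -0.06, 0], "spin": 0, "grip": 0.55}
    - {"translation": [0, -0.06, 0], "spin": 0, "grip": 0.55}
    - {"translation": [0, 0, 0], "spin": 0, "grip": 0.55}
    - {"translation": [0, 0, 0], "spin": 0, "grip": 0.55}

```text
time: 7.62
tcp_pos: [0.5906, 0.0183, 0.1894]
orientation: [-0.004, 1.0, 0.0, -0.0]
ft_force: [0.7, -0.2, 0.5]
gripper_width: 0.0384
finger_force: 0.0
```

```bash
python3 - <<'E'
from h import *
from station import sense,capture
s=sense();np.set_printoptions(precision=4,suppress=True)
print(s['time'],s['tcp_pos'],s['gripper_width'],s['ft_force'])
c=capture('side');w=wristcam(s,capture('wrist'));pickle.dump((s,c,w),open('c3.pkl','wb'))
a=cv2.resize(c['frame'][165:265,260:360],(400,400),interpolation=cv2.INTER_CUBIC);b=cv2.resize(w['frame'],(400,250))
im=np.zeros((400,800,3),np.uint8);im[:,:400]=a;im[:250,400:]=b
cv2.imwrite('pics/p3.png',im[:,:,::-1])
E
```

```text
7.6167 [0.5906 0.0183 0.1894] 0.03836401328204243 [ 0.7228 -0.1849  0.4953]
```

View pics/p3.png

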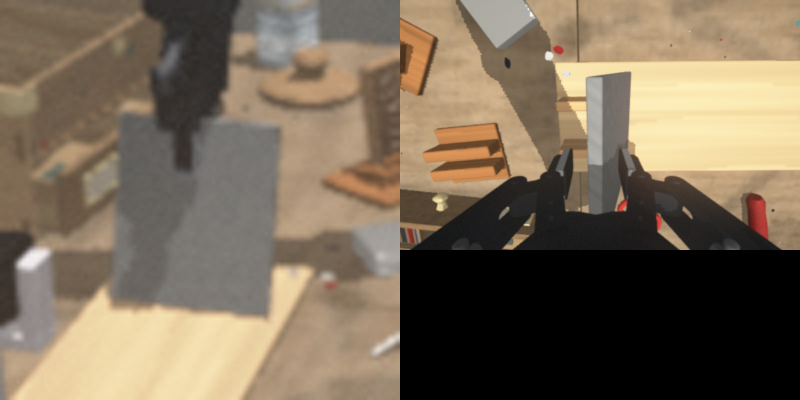

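The panel leans on the rest, square in the wrist view, and the fingers are clear on both sides. Next I'll retreat upward and look at the photo camera.

Call:
arm_command:
  rows:
    - {"translation": [0, 0, 0.2], "spin": 0, "grip": 0.55}
    - {"translation": [0, 0, 0.5], "spin": 0, "grip": 0.5}
    - {"translation": [0, 0, 0.6], "spin": 0, "grip": 0.5}
    - {"translation": [0, 0, 0.7], "spin": 0, "grip": 0.4}
    - {"translation": [0, 0.26, 0], "spin": -0.154, "grip": 0}
    - {"translation": [0, 0.26, 0], "spin": -0.154, "grip": 0}
    - {"translation": [0, 0.26, 0], "spin": -0.154, "grip": 0}
    - {"translation": [0, 0.26, 0], "spin": -0.154, "grip": 0}
    - {"translation": [0, 0.26, 0], "spin": -0.154, "grip": 0}
    - {"translation": [0, 0.26, 0], "spin": -0.154, "grip": 0}
    - {"translation": [0, 0.26, 0], "spin": -0.154, "grip": 0}
    - {"translation": [0, 0.26, 0], "spin": -0.154, "grip": 0}
    - {"translation": [0, 0.26, 0], "spin": -0.154, "grip": 0}
    - {"translation": [0, 0.26, 0], "spin": -0.154, "grip": 0}
    - {"translation": [0, 0.26, -0.3], "spin": -0.154, "grip": 0}
    - {"translation": [0, 0.26, -0.35], "spin": -0.154, "grip": 0}
    - {"translation": [0, 0.26, -0.35], "spin": -0.154, "grip": 0}
    - {"translation": [0, 0, 0], "spin": 0, "grip": 0}
    - {"translation": [0, 0, 0], "spin": 0, "grip": 0}

```text
time: 9.3
tcp_pos: [0.5897, 0.1886, 0.2393]
orientation: [0.703, 0.711, -0.001, -0.0]
ft_force: [-0.2, -0.5, 0.0]
gripper_width: 0.0859
finger_force: 0.0
```

```bash
python3 - <<'E'
from h import *
from station import sense,capture
s=sense();np.set_printoptions(precision=4,suppress=True)
print(s['time'],s['tcp_pos'],s['orientation'],s['q'])
w=wristcam(s,capture('wrist'));pickle.dump((s,w),open('w4.pkl','wb'))
S,P,LE=pickle.load(open('fit.pkl','rb'))
print(proj(w,place(S,[[-.205,0,.21],[-.16,0,.2]])))
a=w['frame'][0:180,180:460]
cv2.imwrite('pics/w4.png',cv2.resize(a,None,fx=2.8,fy=2.8,interpolation=cv2.INTER_CUBIC)[:,:,::-1])
E
```

```text
9.3 [0.5897 0.1886 0.2393] [ 0.7029  0.7113 -0.0008 -0.0005] [-0.0697  0.5274 -0.41    1.3948  0.2117  1.2646 -0.4822]
[[ 291.837  -752.5619]
 [ 298.0766 -308.3695]]
```

View pics/w4.png

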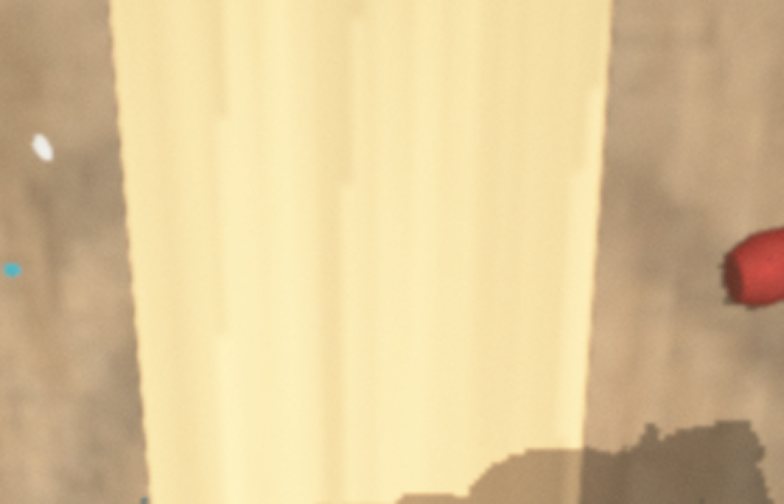

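This view misses the camera because the wrist camera tilts toward the fingers. I'll go back to the sideways orientation, higher up.

Call:
arm_command:
  rows:
    - {"translation": [0.066, 0.125, 0.15], "spin": 0.154, "grip": 0.6}
    - {"translation": [0.066, 0.125, 0.15], "spin": 0.154, "grip": 0.6}
    - {"translation": [0.066, 0.125, 0.15], "spin": 0.154, "grip": 0.6}
    - {"translation": [0.066, 0.125, 0.15], "spin": 0.154, "grip": 0.6}
    - {"translation": [0.066, 0.125, 0.15], "spin": 0.154, "grip": 0.6}
    - {"translation": [0.066, 0.125, 0.15], "spin": 0.154, "grip": 0.6}
    - {"translation": [0.066, 0.125, 0.12], "spin": 0.154, "grip": 0.6}
    - {"translation": [0.066, 0.125, 0], "spin": 0.154, "grip": 0.6}
    - {"translation": [0.066, 0.125, 0], "spin": 0.154, "grip": 0.6}
    - {"translation": [0.066, 0.125, 0], "spin": 0.154, "grip": 0.6}
    - {"translation": [0.066, 0.125, 0], "spin": 0.154, "grip": 0.6}
    - {"translation": [0.066, 0.125, 0], "spin": 0.154, "grip": 0.6}
    - {"translation": [0.066, 0.125, 0], "spin": 0.154, "grip": 0.6}
    - {"translation": [0, 0, 0], "spin": 0, "grip": 0.6}
    - {"translation": [0, 0, 0], "spin": 0, "grip": 0.6}

```text
time: 10.6
tcp_pos: [0.6343, 0.2677, 0.2917]
orientation: [-0.002, 1.0, 0.0, 0.001]
ft_force: [-1.3, 0.1, 0.3]
gripper_width: 0.0339
finger_force: 0.0
```

```bash
python3 - <<'E'
from h import *
from station import sense,capture
s=sense();np.set_printoptions(precision=4,suppress=True)
print(s['time'],s['tcp_pos'],s['orientation'],s['q'])
w=wristcam(s,capture('wrist'));pickle.dump((s,w),open('w5.pkl','wb'))
S,P,LE=pickle.load(open('fit.pkl','rb'))
print(proj(w,place(S,[[-.205,0,.21],[-.16,0,.2]])))
a=w['frame'][50:250,440:640]
a=cv2.LUT(a,(255*(np.arange(256)/255)**.5).astype(np.uint8))
cv2.imwrite('pics/w5.png',cv2.resize(a,None,fx=3,fy=3,interpolation=cv2.INTER_CUBIC)[:,:,::-1])
E
```

```text
10.6 [0.6343 0.2677 0.2917] [-0.0021  1.      0.0003  0.0009] [-0.0686  0.7092 -0.7185  1.0608  0.4444  1.5117  0.8932]
[[586.9008 155.2247]
 [488.0591 153.0371]]
```

View pics/w5.png

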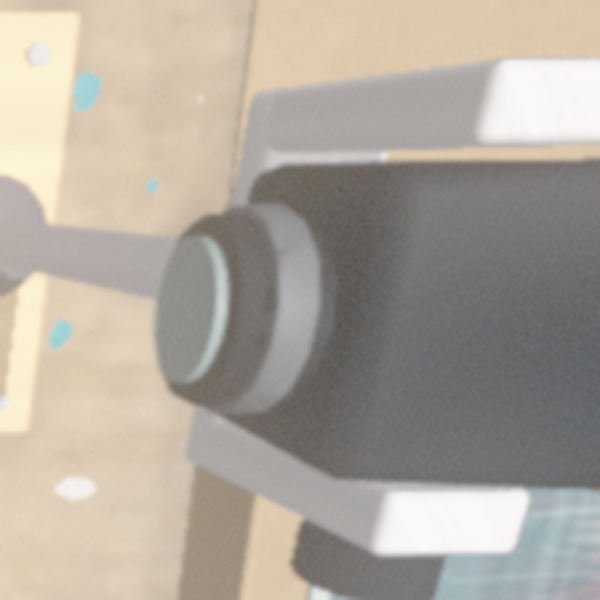

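The wrist view shows the lens glass as an ellipse with its centre at about crop (190,308) (full frame (503,153)), a silver ring behind it, and the white yoke. I'll fit the lens circle in 3D.

```bash
python3 - <<'E'
from h import *
np.set_printoptions(precision=4,suppress=True)
s,w=pickle.load(open('w5.pkl','rb')); S,P,LE=pickle.load(open('fit.pkl','rb'))
k=4;a=cv2.resize(w['frame'][100:210,470:560],None,fx=k,fy=k,interpolation=cv2.INTER_CUBIC)
f=cv2.GaussianBlur(a,(0,0),2.5).astype(int)
m=((f[...,1]-f[...,0])>1).astype(np.uint8)
n,lab,st,ce=cv2.connectedComponentsWithStats(m)
i=lab[int((152.5-100)*k),int((503-470)*k)];print(i,st[i] if i else '')
for v in (140,152,165): print(v,[tuple(w['frame'][v,u]) for u in range(486,522,3)])
cs,_=cv2.findContours((lab==i).astype(np.uint8),cv2.RETR_EXTERNAL,cv2.CHAIN_APPROX_NONE)
h=cv2.convexHull(max(cs,key=cv2.contourArea))[:,0].astype(float)
e=cv2.fitEllipse(h.astype(np.float32));print(np.array(e[0])/k+[470,100],np.array(e[1])/k,e[2])
pts=full(h,(470,100),k)
def circ(p,th):
    a_,b,t,r=p; ax=np.array([np.cos(t),0,-np.sin(t)]);up=np.array([np.sin(t),0,np.cos(t)])
    c=np.array([-.205,0,.21])+a_*ax+b*up
    return place(S,c+r*(np.cos(th)[:,None]*up+np.sin(th)[:,None]*np.array([0,1,0])))
th=np.linspace(0,2*np.pi,200)
def el(p):
    q=cv2.fitEllipse(proj(w,circ(p,th)).astype(np.float32));M=lambda q:np.r_[q[0],q[1],q[2]]
    return M(q)
E0=np.r_[np.array(e[0])/k-.375+[470,100],np.array(e[1])/k,e[2]]
for b in(-.003,0,.003):
    r=least_squares(lambda p:(el([p[0],b,p[1],p[2]])-E0)[:4],[.045,.2,.012],x_scale=[.01,.1,.01]);print(b,r.x,r.fun)
r=least_squares(lambda p:(el(p)-E0)[:4],[.045,0,.2,.012],x_scale=[.01,.01,.1,.01]);print('free',r.x,r.fun)
E
```

```text
0 
140 [(np.uint8(120), np.uint8(113), np.uint8(110)), (np.uint8(121), np.uint8(113), np.uint8(110)), (np.uint8(123), np.uint8(118), np.uint8(112)), (np.uint8(93), np.uint8(89), np.uint8(84)), (np.uint8(79), np.uint8(79), np.uint8(74)), (np.uint8(79), np.uint8(78), np.uint8(73)), (np.uint8(83), np.uint8(83), np.uint8(77)), (np.uint8(79), np.uint8(80), np.uint8(76)), (np.uint8(83), np.uint8(86), np.uint8(82)), (np.uint8(143), np.uint8(160), np.uint8(154)), (np.uint8(61), np.uint8(61), np.uint8(56)), (np.uint8(49), np.uint8(44), np.uint8(38))]
152 [(np.uint8(193), np.uint8(165), np.uint8(132)), (np.uint8(190), np.uint8(164), np.uint8(131)), (np.uint8(118), np.uint8(111), np.uint8(98)), (np.uint8(84), np.uint8(82), np.uint8(77)), (np.uint8(82), np.uint8(81), np.uint8(76)), (np.uint8(83), np.uint8(82), np.uint8(77)), (np.uint8(77), np.uint8(80), np.uint8(76)), (np.uint8(77), np.uint8(78), np.uint8(73)), (np.uint8(80), np.uint8(80), np.uint8(78)), (np.uint8(171), np.uint8(174), np.uint8(173)), (np.uint8(75), np.uint8(74), np.uint8(70)), (np.uint8(49), np.uint8(44), np.uint8(40))]
165 [(np.uint8(200), np.uint8(171), np.uint8(135)), (np.uint8(195), np.uint8(170), np.uint8(136)), (np.uint8(110), np.uint8(106), np.uint8(93)), (np.uint8(83), np.uint8(84), np.uint8(79)), (np.uint8(79), np.uint8(81), np.uint8(75)), (np.uint8(82), np.uint8(83), np.uint8(76)), (np.uint8(82), np.uint8(81), np.uint8(77)), (np.uint8(81), np.uint8(82), np.uint8(77)), (np.uint8(138), np.uint8(155), np.uint8(149)), (np.uint8(71), np.uint8(73), np.uint8(69)), (np.uint8(51), np.uint8(45), np.uint8(39)), (np.uint8(54), np.uint8(50), np.uint8(47))]Traceback (most recent call last):
  File "<stdin>", line 12, in <module>
cv2.error: OpenCV(4.12.0) /io/opencv/modules/imgproc/src/shapedescr.cpp:361: error: (-201:Incorrect size of input array) There should be at least 5 points to fit the ellipse in function 'fitEllipseNoDirect'
```

```bash
cat > lens.py <<'E'
from h import *
np.set_printoptions(precision=4,suppress=True)
s,w=pickle.load(open('w5.pkl','rb')); S,P,LE=pickle.load(open('fit.pkl','rb'))
k=4;a=cv2.resize(w['frame'][100:210,470:560],None,fx=k,fy=k,interpolation=cv2.INTER_CUBIC)
f=cv2.GaussianBlur(a,(0,0),4).astype(float);g=cv2.GaussianBlur(a,(0,0),1.5).astype(float)
def circ(p,th):
    a_,b,t,r=p; ax=np.array([np.cos(t),0,-np.sin(t)]);up=np.array([np.sin(t),0,np.cos(t)])
    c=np.array([-.205,0,.21])+a_*ax+b*up
    return place(S,c+r*(np.cos(th)[:,None]*up+np.sin(th)[:,None]*np.array([0,1,0])))
th=np.linspace(0,2*np.pi,200)
el=lambda p:(lambda q:np.r_[q[0],q[1],q[2]])(cv2.fitEllipse(proj(w,circ(p,th)).astype(np.float32)))
for name,hi in(('dark',108),('withrim',400)):
    m=((f[...,1]-f[...,0]>-2.7)&(g[...,1]<hi)&(g[...,1]>60)).astype(np.uint8)
    m=cv2.morphologyEx(m,cv2.MORPH_OPEN,np.ones((9,9),np.uint8))
    n,lab=cv2.connectedComponents(m);i=lab[int(52.5*k),int(32*k)]
    if not i: print(name,'none');continue
    cs,_=cv2.findContours((lab==i).astype(np.uint8),cv2.RETR_EXTERNAL,cv2.CHAIN_APPROX_NONE)
    h=cv2.convexHull(max(cs,key=cv2.contourArea))[:,0]
    e=cv2.fitEllipse(max(cs,key=cv2.contourArea)); E0=np.r_[(np.array(e[0])+.5)/k-.5+[470,100],np.array(e[1])/k,e[2]]
    print(name,E0,cv2.boundingRect(h),cv2.contourArea(h)/(np.pi/4*e[1][0]*e[1][1]))
    for b in(-.003,0,.003):
        r=least_squares(lambda p:(el([p[0],b,p[1],p[2]])-E0)[:4],[.045,.2,.012],x_scale=[.01,.1,.01]);print(b,r.x,r.fun)
E
python3 lens.py
```

```text
dark [501.7834 152.0262  18.202   49.1994   4.4551] (90, 116, 77, 196) 1.0208826522207635
-0.003 [0.0389 0.2112 0.0131] [-0.3001  0.3179  1.2823 -0.2535]
0 [0.0397 0.231  0.013 ] [-0.2029  0.863   0.3462 -0.0492]
0.003 [0.041  0.2155 0.0127] [-0.3338  1.7849  1.0633 -0.3493]
withrim [504.347  152.0613  23.8667  50.2295   5.6068] (90, 114, 99, 198) 1.0147883898206183
-0.003 [0.0381 0.1695 0.0135] [ 0.0028  0.712  -0.9509  0.506 ]
0 [0.0324 0.2    0.0129] [13.3559  1.4572 -1.0057 -0.646 ]
0.003 [0.0402 0.1787 0.0131] [ 0.2007  2.182  -1.3088  0.6167]
```

```bash
cat >> lens.py <<'E'
print('--- edge rays')
G=cv2.GaussianBlur(w['frame'],(0,0),.6)[...,1].astype(float)
pts=[]
for ang in np.linspace(0,2*np.pi,48,endpoint=False):
    d=np.array([10.2*np.cos(ang),25*np.sin(ang)])
    t=np.linspace(.6,1.35,60); q=np.array([502,152.3])+t[:,None]*d
    pr=cv2.remap(G.astype(np.float32),q[:,0].astype(np.float32)[:,None],q[:,1].astype(np.float32)[:,None],cv2.INTER_CUBIC)[:,0]
    gr=np.abs(np.gradient(pr)); i=gr.argmax()
    if gr[i]>1.0: pts.append(q[i])
pts=np.array(pts)
for _ in range(3):
    e=cv2.fitEllipseDirect(pts.astype(np.float32));E0=np.r_[e[0],e[1],e[2]]
    c_,s_=np.cos(np.radians(e[2])),np.sin(np.radians(e[2]));D=pts-e[0];x=D@[c_,s_]/(e[1][0]/2);y=D@[-s_,c_]/(e[1][1]/2)
    pts=pts[np.abs(np.hypot(x,y)-1)<.09]
print(len(pts),E0)
for b in(-.003,0,.003):
    r=least_squares(lambda p:(el([p[0],b,p[1],p[2]])-E0)[:4],[.045,.2,.012],x_scale=[.01,.1,.01]);print(b,r.x,r.fun)
top=lambda t:proj(w,place(S,[[-.205+.023*(np.cos(t)+np.sin(t)),0,.21+.023*(np.cos(t)-np.sin(t))]]))[0]
for t in(.1,.16,.22,.28,.34):print(t,top(t),top(t)*3-[1320,150])
print(G[150,555:590].astype(int))
E
python3 lens.py | sed -n '/---/,$p'
```

```text
--- edge rays
36 [503.0403 152.9278  23.2175  58.9221   6.314 ]
-0.003 [0.0385 0.2061 0.0157] [-0.1058 -0.6465  0.6784 -0.2753]
0 [0.0396 0.2023 0.0154] [-0.1288  0.1422  0.9217 -0.3395]
0.003 [0.0405 0.2131 0.0153] [-0.1145  0.8004  0.3491 -0.1462]
0.1 [571.5083 162.6075] [394.5248 337.8226]
0.16 [565.9912 162.0253] [377.9736 336.0758]
0.22 [560.6828 161.4286] [362.0485 334.2858]
0.28 [555.6022 160.821 ] [346.8065 332.4629]
0.34 [550.7655 160.2056] [332.2965 330.6169]
[31 32 33 33 33 34 36 35 36 39 38 39 40 40 44 46 47 48 51 52 52 51 51 52
 52 50 49 50 51 50 50 49 50 49 48]
```

Call:
arm_command:
  rows:
    - {"translation": [-0.16, -0.657, 0.02], "spin": -0.031, "grip": 0.4}
    - {"translation": [-0.16, -0.657, 0.02], "spin": -0.031, "grip": 0.4}
    - {"translation": [-0.16, -0.657, 0.02], "spin": -0.031, "grip": 0.4}
    - {"translation": [-0.16, -0.657, 0.02], "spin": -0.031, "grip": 0.4}
    - {"translation": [-0.16, -0.657, 0.02], "spin": -0.031, "grip": 0.2}
    - {"translation": [-0.16, -0.657, 0], "spin": -0.031, "grip": 0.2}
    - {"translation": [-0.16, -0.657, 0], "spin": -0.031, "grip": 0}
    - {"translation": [-0.16, -0.657, 0], "spin": -0.031, "grip": 0}
    - {"translation": [-0.16, -0.657, 0], "spin": -0.031, "grip": 0}
    - {"translation": [-0.16, -0.657, 0], "spin": -0.031, "grip": 0}
    - {"translation": [-0.16, -0.657, 0], "spin": -0.031, "grip": 0}
    - {"translation": [-0.16, -0.657, 0], "spin": -0.031, "grip": 0}
    - {"translation": [-0.16, -0.657, 0], "spin": -0.031, "grip": 0}
    - {"translation": [-0.16, -0.657, 0], "spin": -0.031, "grip": 0}
    - {"translation": [-0.16, -0.657, 0], "spin": -0.031, "grip": 0}
    - {"translation": [-0.16, -0.657, 0], "spin": -0.031, "grip": 0}
    - {"translation": [-0.16, -0.657, 0], "spin": -0.031, "grip": 0}
    - {"translation": [-0.16, -0.657, 0], "spin": -0.031, "grip": 0}
    - {"translation": [-0.16, -0.657, 0], "spin": -0.031, "grip": 0}
    - {"translation": [-0.16, -0.657, 0], "spin": -0.031, "grip": 0}

```text
time: 12.32
tcp_pos: [0.4719, -0.3905, 0.2965]
orientation: [0.24, 0.971, -0.001, 0.0]
ft_force: [0.5, -1.1, -0.0]
gripper_width: 0.0851
finger_force: 0.0
```

Call:
arm_command:
  rows:
    - {"translation": [0, 0, 0], "spin": 0, "grip": 0}
    - {"translation": [0, 0, 0], "spin": 0, "grip": 0}
    - {"translation": [0, 0, 0], "spin": 0, "grip": 0}

```text
time: 12.57
tcp_pos: [0.4731, -0.388, 0.2959]
orientation: [0.238, 0.971, 0.0, 0.0]
ft_force: [-0.3, -0.1, -0.8]
gripper_width: 0.0852
finger_force: 0.0
```

```bash
python3 - <<'E'
from h import *
from station import sense,capture
s=sense();np.set_printoptions(precision=4,suppress=True)
print(s['time'],s['tcp_pos'],s['orientation'],s['q'])
w=wristcam(s,capture('wrist'));c=capture('top');pickle.dump((s,w,c),open('w6.pkl','wb'))
S,P,LE=pickle.load(open('fit.pkl','rb'))
q=proj(w,place(LE,[[0,-.06,.06],[0,.06,.06]]));print(q)
im=np.zeros((600,800,3),np.uint8)
im[:400,:640]=w['frame'];im[400:600,:]=cv2.resize(c['frame'][165:215,200:400],(800,200),interpolation=cv2.INTER_CUBIC)
cv2.imwrite('pics/w6.png',im[:,:,::-1])
E
```

```text
12.5667 [ 0.4731 -0.388   0.2959] [0.2382 0.9712 0.0003 0.0003] [ 1.0086  0.4986 -0.5446  1.3253  0.2541  1.386   1.5619]
[[313.3308 135.9262]
 [431.2413 135.9209]]
```

View pics/w6.png

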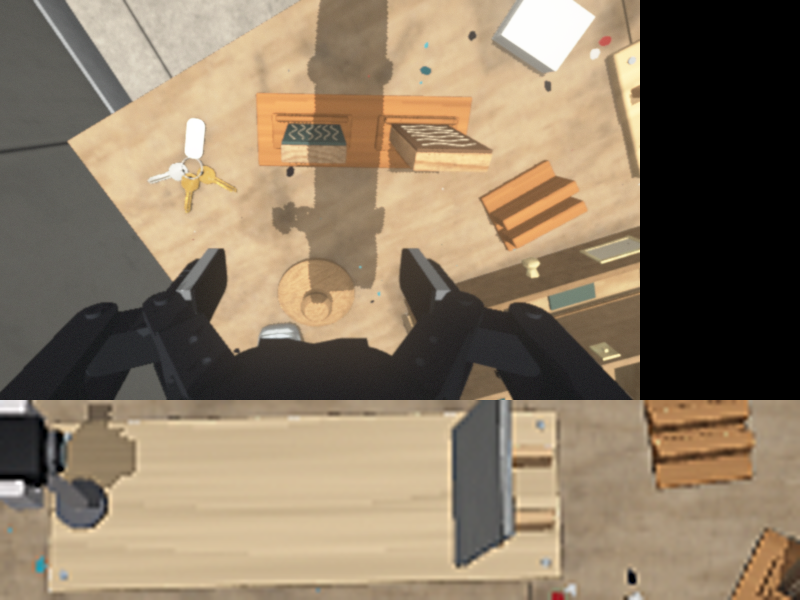

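The small teal block is in the left of the wrist view, with its front top edge at v≈146.5 spanning u 281–346. The taller brown one is the long block. The top strip shows the panel leaning centred on the rest.

```bash
python3 - <<'E'
from h import *
np.set_printoptions(precision=4,suppress=True)
s,w,c=pickle.load(open('w6.pkl','rb'))
S,P,LE=pickle.load(open('fit.pkl','rb'))
A=[unproj(w,p,.096) for p in ((281,146.5),(346,147))];B=[unproj(w,p,.0925) for p in((283,162),(346,163.5))]
print(A,np.linalg.norm(A[1]-A[0]),B,np.linalg.norm(B[1]-B[0]))
d=A[1]-A[0];print('edge ang',np.degrees(np.arctan2(d[1],d[0])),'ledge y',np.degrees(LE[2])+90)
n=np.array([np.cos(LE[2]),np.sin(LE[2]),0])
mid=(A[0]+A[1])/2; print('thick dist',((B[0]+B[1])/2-mid)@n)
# centre of thickness at z=.07
for z in(.07,): print('grasp',mid+n*(.01025*np.cos(.1745)-(.096-.0018-z)*np.tan(.1745)))
for v in (300,313,330): print(v,[tuple(map(int,w['frame'][y,v])) for y in (143,145,147,149,160,162,164,166)])
E
```

```text
[array([ 0.4238, -0.395 ,  0.096 ]), array([ 0.4515, -0.3429,  0.096 ])] 0.05894411991718687 [array([ 0.4374, -0.4009,  0.0925]), array([ 0.4659, -0.3495,  0.0925])] 0.05880235881887742
edge ang 61.925257379895605 ledge y 62.36726118989431
thick dist 0.01524545539022636
grasp [ 0.4428 -0.3717  0.096 ]
300 [(114, 130, 116), (211, 178, 138), (243, 219, 169), (241, 214, 164), (236, 205, 157), (210, 163, 119), (195, 136, 84), (167, 134, 99)]
313 [(80, 87, 78), (126, 105, 85), (158, 130, 100), (158, 129, 98), (155, 128, 100), (152, 119, 88), (151, 104, 66), (145, 113, 84)]
330 [(80, 87, 77), (114, 102, 83), (160, 133, 102), (155, 127, 97), (145, 118, 91), (147, 117, 87), (147, 104, 67), (130, 96, 66)]
```

Call:
arm_command:
  rows:
    - {"translation": [-0.21, 0.115, -0.2], "spin": 0, "grip": 0}
    - {"translation": [-0.21, 0.115, -0.3], "spin": 0, "grip": 0}
    - {"translation": [-0.2, 0.11, -0.4], "spin": 0, "grip": 0}
    - {"translation": [0, 0, -0.4], "spin": 0, "grip": 0}
    - {"translation": [0, 0, -0.4], "spin": 0, "grip": 0}
    - {"translation": [0, 0, -0.4], "spin": 0, "grip": 0}
    - {"translation": [0, 0, -0.4], "spin": 0, "grip": 0}
    - {"translation": [0, 0, -0.4], "spin": 0, "grip": 0}
    - {"translation": [0, 0, -0.4], "spin": 0, "grip": 0}
    - {"translation": [0, 0, -0.26], "spin": 0, "grip": 0}
    - {"translation": [0, 0, 0], "spin": 0, "grip": 0}
    - {"translation": [0, 0, 0], "spin": 0, "grip": 0}
    - {"translation": [0, 0, 0], "spin": 0, "grip": 0}

```text
time: 13.75
tcp_pos: [0.4437, -0.3707, 0.1188]
orientation: [0.237, 0.972, -0.0, 0.001]
ft_force: [0.2, 0.1, 0.1]
gripper_width: 0.0854
finger_force: 0.0
```

Call:
arm_command:
  rows:
    - {"translation": [0, 0, 0], "spin": 0, "grip": 1}
    - {"translation": [0, 0, 0], "spin": 0, "grip": 1}
    - {"translation": [0, 0, 0], "spin": 0, "grip": 1}
    - {"translation": [0, 0, 0], "spin": 0, "grip": 1}
    - {"translation": [0, 0, 0], "spin": 0, "grip": 1}
    - {"translation": [0, 0, 0], "spin": 0, "grip": 1}
    - {"translation": [0, 0, 0.1], "spin": 0, "grip": 1}
    - {"translation": [0, 0, 0.2], "spin": 0, "grip": 1}
    - {"translation": [0, 0, 0.4], "spin": 0, "grip": 1}
    - {"translation": [0, 0, 0.5], "spin": 0, "grip": 1}
    - {"translation": [0, 0, 0.7], "spin": 0, "grip": 1}
    - {"translation": [0, 0, 0.7], "spin": 0, "grip": 1}
    - {"translation": [0, 0, 0.7], "spin": 0, "grip": 1}
    - {"translation": [0, 0, 0.7], "spin": 0, "grip": 1}
    - {"translation": [0, 0, 0], "spin": 0, "grip": 1}
    - {"translation": [0, 0, 0], "spin": 0, "grip": 1}

```text
time: 15.08
tcp_pos: [0.4435, -0.3713, 0.3206]
orientation: [0.237, 0.971, -0.001, 0.003]
ft_force: [-0.3, 0.8, -1.6]
gripper_width: 0.0591
finger_force: 65.3
```

```bash
python3 - <<'E'
from h import *
from station import sense,capture
s=sense();np.set_printoptions(precision=4,suppress=True)
print(s['time'],s['tcp_pos'],s['orientation'],s['gripper_width'])
w=wristcam(s,capture('wrist'));pickle.dump((s,w),open('w7.pkl','wb'))
g=w['frame'].astype(int)
for u in(300,313,326):
    print(u); print([(v,*g[v,u]) for v in range(150,345,5)])
print([(u,*g[215,u]) for u in range(230,400,6)])
E
```

```text
15.0833 [ 0.4435 -0.3713  0.3206] [ 0.2373  0.9714 -0.0013  0.0027] 0.05912242399274989
300
[(150, np.int64(243), np.int64(177), np.int64(108)), (155, np.int64(241), np.int64(176), np.int64(106)), (160, np.int64(244), np.int64(180), np.int64(110)), (165, np.int64(217), np.int64(148), np.int64(93)), (170, np.int64(181), np.int64(125), np.int64(78)), (175, np.int64(181), np.int64(125), np.int64(80)), (180, np.int64(180), np.int64(123), np.int64(76)), (185, np.int64(247), np.int64(189), np.int64(117)), (190, np.int64(223), np.int64(191), np.int64(149)), (195, np.int64(223), np.int64(192), np.int64(155)), (200, np.int64(77), np.int64(75), np.int64(67)), (205, np.int64(76), np.int64(75), np.int64(66)), (210, np.int64(76), np.int64(77), np.int64(68)), (215, np.int64(71), np.int64(72), np.int64(65)), (220, np.int64(78), np.int64(80), np.int64(70)), (225, np.int64(139), np.int64(127), np.int64(109)), (230, np.int64(111), np.int64(106), np.int64(91)), (235, np.int64(140), np.int64(129), np.int64(109)), (240, np.int64(95), np.int64(93), np.int64(82)), (245, np.int64(70), np.int64(77), np.int64
[... 5669 characters left out ...]
int64(139), np.int64(129), np.int64(108)), (326, np.int64(72), np.int64(73), np.int64(65)), (332, np.int64(136), np.int64(124), np.int64(105)), (338, np.int64(73), np.int64(72), np.int64(67)), (344, np.int64(71), np.int64(74), np.int64(67)), (350, np.int64(141), np.int64(130), np.int64(108)), (356, np.int64(76), np.int64(77), np.int64(69)), (362, np.int64(77), np.int64(77), np.int64(69)), (368, np.int64(91), np.int64(87), np.int64(74)), (374, np.int64(163), np.int64(139), np.int64(109)), (380, np.int64(234), np.int64(211), np.int64(166)), (386, np.int64(242), np.int64(221), np.int64(174)), (392, np.int64(240), np.int64(219), np.int64(173)), (398, np.int64(232), np.int64(205), np.int64(160))]
```

```bash
cat > blk.py <<'E'
from h import *
def edges(w,show=True):
    g=cv2.GaussianBlur(w['frame'],(0,0),.7)[:,300:327].astype(float).mean(1)@[.5,.4,.1]
    def e(lo,hi):
        d=np.abs(np.gradient(g))[lo:hi]; i=d.argmax(); k=slice(max(i-2,0),i+3)
        return lo+(d[k]*np.arange(d.size)[k]).sum()/d[k].sum()
    return e
def blockfit(s,mnt_w,v):
    "v: rows of front-bottom, front-top, back-top edges at u=313 -> tool-frame x,z of face centre and lean"
    R=Rn.from_quat(s['orientation']).as_matrix()
    def pts(p):
        x,z,t=p; up=np.array([-np.sin(t),0,-np.cos(t)]); n=np.array([np.cos(t),0,-np.sin(t)])
        c=np.array([x,0,z]); return np.array([c-.0375*up,c+.0375*up,c+.0375*up-.0205*n])
    f=lambda p:proj(mnt_w,s['tcp_pos']+pts(p)@R.T)[:,1]-v
    r=least_squares(f,[.01,.06,.17],x_scale=[.01,.01,.1]);return r.x,r.fun
E
python3 - <<'E'
from blk import *
np.set_printoptions(precision=4,suppress=True)
s,w=pickle.load(open('w7.pkl','rb'));e=edges(w)
v=[e(195,203),e(291,303),e(322,334)];print(v,blockfit(s,w,v))
for dv in np.eye(3): print(blockfit(s,w,np.array(v)+dv)[0])
g=w['frame'][...,1].astype(int)
print([(u,g[280,u],g[203,u]) for u in list(range(250,272,2))+list(range(356,384,2))])
E
```

```text
[np.float64(197.73983165897366), np.float64(296.12340852477166), np.float64(328.03111081566175)] (array([0.0111, 0.0682, 0.2589]), array([ 0.,  0., -0.]))
[0.0104 0.069  0.2538]
[0.0104 0.0691 0.2725]
[0.012  0.0665 0.248 ]
[(250, np.int64(81), np.int64(210)), (252, np.int64(83), np.int64(208)), (254, np.int64(81), np.int64(205)), (256, np.int64(86), np.int64(199)), (258, np.int64(82), np.int64(191)), (260, np.int64(86), np.int64(179)), (262, np.int64(107), np.int64(102)), (264, np.int64(106), np.int64(88)), (266, np.int64(100), np.int64(86)), (268, np.int64(84), np.int64(105)), (270, np.int64(80), np.int64(161)), (356, np.int64(78), np.int64(74)), (358, np.int64(80), np.int64(74)), (360, np.int64(80), np.int64(74)), (362, np.int64(81), np.int64(77)), (364, np.int64(78), np.int64(83)), (366, np.int64(79), np.int64(125)), (368, np.int64(77), np.int64(137)), (370, np.int64(79), np.int64(137)), (372, np.int64(81), np.int64(137)), (374, np.int64(80), np.int64(175)), (376, np.int64(80), np.int64(205)), (378, np.int64(79), np.int64(205)), (380, np.int64(79), np.int64(207)), (382, np.int64(80), np.int64(210))]
```

```bash
python3 - <<'E'
from blk import *
np.set_printoptions(precision=4,suppress=True)
s,w=pickle.load(open('w7.pkl','rb'))
g=w['frame'][:,285:345].mean(1);print([(v,g[v].astype(int).tolist()) for v in range(278,304)])
print([(v,g[v].astype(int).tolist()) for v in range(192,202)],[(v,g[v].astype(int).tolist()) for v in range(322,334)])
for a in(286,287,288,289,290): print(a,blockfit(s,w,[197.9,a,328])[0])
E
```

```text
[(278, [70, 78, 72]), (279, [70, 78, 72]), (280, [71, 78, 72]), (281, [70, 78, 72]), (282, [70, 78, 72]), (283, [71, 78, 72]), (284, [71, 78, 72]), (285, [70, 78, 72]), (286, [71, 79, 72]), (287, [71, 78, 72]), (288, [71, 79, 73]), (289, [74, 83, 76]), (290, [79, 89, 82]), (291, [81, 92, 85]), (292, [82, 93, 86]), (293, [82, 93, 85]), (294, [85, 93, 84]), (295, [100, 97, 83]), (296, [125, 108, 87]), (297, [146, 122, 95]), (298, [160, 133, 103]), (299, [166, 137, 106]), (300, [168, 139, 108]), (301, [170, 142, 110]), (302, [171, 143, 111]), (303, [171, 143, 111])]
[(192, [160, 136, 108]), (193, [160, 136, 108]), (194, [162, 138, 110]), (195, [167, 142, 113]), (196, [168, 143, 114]), (197, [150, 129, 104]), (198, [110, 99, 82]), (199, [81, 79, 69]), (200, [75, 75, 67]), (201, [75, 75, 67])] [(322, [160, 132, 102]), (323, [161, 134, 103]), (324, [163, 135, 104]), (325, [164, 136, 106]), (326, [163, 136, 105]), (327, [167, 139, 107]), (328, [184, 153, 118]), (329, [203, 172, 133]), (330, [207, 180, 141]), (331, [207, 182, 146]), (332, [206, 183, 150]), (333, [208, 186, 155])]
286 [0.0181 0.0588 0.1369]
287 [0.0174 0.0597 0.1476]
288 [0.0167 0.0606 0.1586]
289 [0.0161 0.0616 0.1699]
290 [0.0154 0.0625 0.1814]
```

```bash
cat > l2.py <<'E'
from h import *
np.set_printoptions(precision=4,suppress=True)
s,w=pickle.load(open('w5.pkl','rb')); S,P,LE=pickle.load(open('fit.pkl','rb'))
G=w['frame'][...,1].astype(float)
pts=[]
for v in range(136,171,2):
    r=cv2.GaussianBlur(G,(0,0),.5)[v]
    d=np.gradient(r); i=484+d[484:499].argmin(); j=504+d[504:518].argmax()
    sub=lambda k,sg:k+(lambda a,b,c:(a-c)/(2*(a-2*b+c)) if abs(a-2*b+c)>1e-6 else 0)(sg*d[k-1],sg*d[k],sg*d[k+1])
    pts+= [(sub(i,-1),v),(sub(j,1),v)]
pts=np.array(pts); print(pts[::2,0],pts[1::2,0])
def circ(p,th):
    a_,b,t,r=p; ax=np.array([np.cos(t),0,-np.sin(t)]);up=np.array([np.sin(t),0,np.cos(t)])
    return place(S,np.array([-.205,p[4],.21])+a_*ax+b*up+r*(np.cos(th)[:,None]*up+np.sin(th)[:,None]*np.array([0,1,0])))
th=np.linspace(0,2*np.pi,721)
def res(q,b):
    p=[q[0],b,q[1],q[2],q[3]]; c=proj(w,circ(p,th)); m=c[:,0].mean(); out=[]
    for u,v in pts:
        k=(c[:,0]<m)==(u<501.8); cc=c[k]; cc=cc[cc[:,1].argsort()]
        out.append(np.interp(v,cc[:,1],cc[:,0])-u)
    return np.array(out)
for b in(-.002,0,.002):
  r=least_squares(lambda q:res(q,b),[.04,.2,.013,0],x_scale=[.01,.1,.01,.01],loss='soft_l1',f_scale=.3);print(b,r.x,np.abs(res(r.x,b)).mean(),np.sqrt(np.diag(np.linalg.inv(r.jac.T@r.jac)))*.3)
E
python3 l2.py
```

```text
[495.9401 495.0789 494.1305 494.0554 493.469  492.8454 492.2508 491.6862
 491.6269 491.3614 491.1308 490.9822 490.8889 490.9049 491.1688 491.3789
 491.7914 492.0469] [510.3187 510.8781 511.1749 511.5239 511.5434 511.6727 511.6048 511.5604
 511.4095 511.2605 510.8609 510.5785 510.1038 509.5669 508.8839 508.2489
 507.297  506.455 ]Traceback (most recent call last):
  File "l2.py", line 23, in <module>
    r=least_squares(lambda q:res(q,b),[.04,.2,.013,0],x_scale=[.01,.1,.01,.01],loss='soft_l1',f_scale=.3);print(b,r.x,np.abs(res(r.x,b)).mean(),np.sqrt(np.diag(np.linalg.inv(r.jac.T@r.jac)))*.3)
    return func(*args, **kwargs)
    vector_fun = VectorFunction(
        fun_wrapped,
    ...<6 lines>...
        workers=workers
    )
    self._update_fun()
    ~~~~~~~~~~~~~~~~^^
    self.f = self.fun_wrapped(xp_copy(self.x))
             ~~~~~~~~~~~~~~~~^^^^^^^^^^^^^^^^^
    return np.atleast_1d(self.fun(x))
                         ~~~~~~~~^^^
    return self.f(x, *self.args, **self.kwargs)
           ~~~~~~^^^^^^^^^^^^^^^^^^^^^^^^^^^^^^
  File "l2.py", line 23, in <lambda>
    r=least_squares(lambda q:res(q,b),[.04,.2,.013,0],x_scale=[.01,.1,.01,.01],loss='soft_l1',f_scale=.3);print(b,r.x,np.abs(res(r.x,b)).mean(),np.sqrt(np.diag(np.linalg.inv(r.jac.T@r.jac)))*.3)
                             ~~~^^^^^
  File "l2.py", line 17, in res
    p=[q[0],b,q[1],q[2],q[3]]; c=proj(w,circ(p,th)); m=c[:,0].mean(); out=[]
                                        ~~~~^^^^^^
  File "l2.py", line 13, in circ
    a_,b,t,r=p; ax=np.array([np.cos(t),0,-np.sin(t)]);up=np.array([np.sin(t),0,np.cos(t)])
    ^^^^^^^^
ValueError: too many values to unpack (expected 4)
```

```bash
sed -i 's/a_,b,t,r=p; /a_,b,t,r=p[:4]; /' l2.py; python3 - <<'E'
t=open('l2.py').read()
a=t.index("; m=c[:,0].mean()");b=t.index("for b in(")
t=t[:a]+"\n    e=cv2.fitEllipse(c.astype(np.float32)); h=np.radians(e[2]); D=pts-np.array(e[0])\n    x=(D@[np.cos(h),np.sin(h)])*2/e[1][0]; y=(D@[-np.sin(h),np.cos(h)])*2/e[1][1]\n    return (np.hypot(x,y)-1)*e[1][0]/2\n"+t[b:]
open('l2.py','w').write(t)
E
python3 l2.py
```

```text
[495.9401 495.0789 494.1305 494.0554 493.469  492.8454 492.2508 491.6862
 491.6269 491.3614 491.1308 490.9822 490.8889 490.9049 491.1688 491.3789
 491.7914 492.0469] [510.3187 510.8781 511.1749 511.5239 511.5434 511.6727 511.6048 511.5604
 511.4095 511.2605 510.8609 510.5785 510.1038 509.5669 508.8839 508.2489
 507.297  506.455 ]
-0.002 [0.0394 0.2018 0.0129 0.0002] 0.0838830082169529 [0.     0.0074 0.0001 0.0002]
0 [ 0.0402  0.2033  0.0128 -0.    ] 0.0825193543670213 [0.0014 0.0014 0.0003 0.0002]Traceback (most recent call last):
  File "l2.py", line 22, in <module>
    r=least_squares(lambda q:res(q,b),[.04,.2,.013,0],x_scale=[.01,.1,.01,.01],loss='soft_l1',f_scale=.3);print(b,r.x,np.abs(res(r.x,b)).mean(),np.sqrt(np.diag(np.linalg.inv(r.jac.T@r.jac)))*.3)
                                                                                                                                                                ~~~~~~~~~~~~~^^^^^^^^^^^^^^^
    ainv = _umath_linalg.inv(a, signature=signature)
    raise LinAlgError("Singular matrix")
numpy.linalg.LinAlgError: Singular matrix
```

Lens fit: tilt 0.203 rad, lens front 40 mm from the pivot, 0.08 px residual. The block leans 0.175 rad in the grip, which is 1.6° off. I'll carry it to the view spot.

Call:
arm_command:
  rows:
    - {"translation": [0.07, 0.3, 0], "spin": -0.04, "grip": 1}
    - {"translation": [0.145, 0.58, 0], "spin": -0.07, "grip": 1}
    - {"translation": [0.145, 0.58, 0], "spin": -0.07, "grip": 1}
    - {"translation": [0.145, 0.58, 0], "spin": -0.07, "grip": 1}
    - {"translation": [0.145, 0.58, 0], "spin": -0.07, "grip": 1}
    - {"translation": [0.145, 0.58, 0], "spin": -0.07, "grip": 1}
    - {"translation": [0.145, 0.58, 0], "spin": -0.07, "grip": 1}
    - {"translation": [0.145, 0.58, 0], "spin": -0.07, "grip": 1}
    - {"translation": [0.145, 0.58, 0], "spin": -0.07, "grip": 1}
    - {"translation": [0.145, 0.58, 0], "spin": -0.07, "grip": 1}
    - {"translation": [0.145, 0.58, 0], "spin": -0.07, "grip": 1}
    - {"translation": [0.145, 0.58, 0], "spin": -0.07, "grip": 1}
    - {"translation": [0.145, 0.58, 0], "spin": -0.07, "grip": 1}
    - {"translation": [0.145, 0.58, 0], "spin": -0.07, "grip": 1}
    - {"translation": [0.145, 0.58, 0], "spin": -0.07, "grip": 1}
    - {"translation": [0.145, 0.58, 0], "spin": -0.07, "grip": 1}
    - {"translation": [0.145, 0.58, 0], "spin": -0.07, "grip": 1}
    - {"translation": [0.145, 0.58, 0], "spin": -0.07, "grip": 1}
    - {"translation": [0.145, 0.58, 0], "spin": -0.07, "grip": 1}
    - {"translation": [0.145, 0.58, 0], "spin": -0.07, "grip": 1}

```text
time: 16.8
tcp_pos: [0.583, 0.1955, 0.3148]
orientation: [0.703, 0.712, -0.002, -0.001]
ft_force: [0.4, -0.1, -0.5]
gripper_width: 0.059
finger_force: 65.1
```

Call:
arm_command:
  rows:
    - {"translation": [0, 0, -0.25], "spin": -0.037, "grip": 1}
    - {"translation": [0, 0, -0.3], "spin": -0.01, "grip": 1}
    - {"translation": [0, 0, -0.3], "spin": 0, "grip": 1}
    - {"translation": [0, 0, -0.3], "spin": 0, "grip": 1}
    - {"translation": [0, 0, -0.3], "spin": 0, "grip": 1}
    - {"translation": [0, 0, -0.25], "spin": 0, "grip": 1}
    - {"translation": [0, 0, 0], "spin": 0, "grip": 1}
    - {"translation": [0, 0, 0], "spin": 0, "grip": 1}
    - {"translation": [0, 0, 0], "spin": 0, "grip": 1}
    - {"translation": [0, 0, 0], "spin": 0, "grip": 1}

```text
time: 17.63
tcp_pos: [0.584, 0.1951, 0.2331]
orientation: [0.715, 0.699, 0.001, 0.0]
ft_force: [-0.1, -0.9, -1.2]
gripper_width: 0.0593
finger_force: 65.2
```

```bash
cat > chk.py <<'E'
from blk import *
from station import sense,capture
s=sense();np.set_printoptions(precision=4,suppress=True)
w=wristcam(s,capture('wrist'));pickle.dump((s,w),open('w8.pkl','wb'))
S,P,LE=pickle.load(open('fit.pkl','rb'))
R=Rn.from_quat(s['orientation']).as_matrix()
print(s['time'],s['tcp_pos'],'toolx ang',np.degrees(np.arctan2(R[1,0],R[0,0])),'want',np.degrees(S[2])+180, s['gripper_width'],s['ft_force'])
g=w['frame'].astype(float)[:,285:345].mean(1)
print([(v,g[v].astype(int).tolist()) for v in list(range(193,203))+list(range(284,300))+list(range(324,334))])
p=blockfit(s,w,[197.9,289.4,328])[0];print(p)
n=R@np.array([np.cos(p[2]),0,-np.sin(p[2])]);f=s['tcp_pos']+R@np.array([p[0],0,p[1]])
t=.203;lens=place(S,[[-.205+.04*np.cos(t),0,.21-.04*np.sin(t)]])[0];ax=place(S,[[np.cos(t),0,-np.sin(t)]])[0]-place(S,[[0,0,0]])[0]
d=f-lens;print('face',f,'along',d@ax,'off',d-(d@ax)*ax,'angle',np.degrees(np.arccos(-n@ax)),'move',lens+.16*ax-f)
E
python3 chk.py
```

```text
17.6333 [0.584  0.1951 0.2331] toolx ang 88.77151888423933 want 90.56884181070163 0.05925895087975084 [-0.0596 -0.9214 -1.2131]
[(193, [202, 175, 131]), (194, [201, 174, 131]), (195, [200, 172, 129]), (196, [198, 170, 127]), (197, [184, 156, 116]), (198, [135, 115, 88]), (199, [92, 80, 65]), (200, [79, 70, 59]), (201, [78, 69, 59]), (202, [79, 71, 60]), (284, [53, 61, 55]), (285, [53, 61, 55]), (286, [53, 61, 55]), (287, [53, 60, 55]), (288, [54, 61, 56]), (289, [56, 63, 58]), (290, [60, 69, 63]), (291, [62, 72, 66]), (292, [63, 73, 67]), (293, [63, 73, 67]), (294, [64, 72, 66]), (295, [76, 75, 65]), (296, [97, 84, 67]), (297, [114, 95, 73]), (298, [127, 105, 80]), (299, [132, 109, 84]), (324, [129, 107, 82]), (325, [130, 107, 82]), (326, [130, 108, 83]), (327, [126, 105, 82]), (328, [114, 100, 84]), (329, [101, 96, 88]), (330, [95, 94, 90]), (331, [95, 95, 91]), (332, [96, 96, 92]), (333, [96, 96, 92])]
[0.0157 0.062  0.1749]
face [0.5844 0.2108 0.1711] along 0.16091773947864021 off [-0.0011 -0.0004  0.0017] angle 2.3622727801572054 move [ 0.0011  0.0013 -0.0015]
```

Call:
arm_command:
  rows:
    - {"translation": [0.02, 0.02, -0.03], "spin": 0.04, "grip": 1}
    - {"translation": [0, 0, 0], "spin": 0, "grip": 1}
    - {"translation": [0, 0, 0], "spin": 0, "grip": 1}
    - {"translation": [0, 0, 0], "spin": 0, "grip": 1}
    - {"translation": [0, 0, 0], "spin": 0, "grip": 1}
    - {"translation": [0, 0, 0], "spin": 0, "grip": 1}

```text
time: 18.18
tcp_pos: [0.5848, 0.1959, 0.2311]
orientation: [0.704, 0.711, 0.0, 0.0]
ft_force: [0.1, -0.5, -1.4]
gripper_width: 0.0594
finger_force: 65.2
```

```bash
python3 chk.py | grep -v '^\[(' ; python3 - <<'E'
from h import *
from station import capture
a=pickle.load(open('w6.pkl','rb'))[2]['frame'].astype(int);b=capture('top')['frame'].astype(int)
print(np.abs(a-b).mean(2)[165:215:8,306:340:4].astype(int))
print(np.abs(a-b).mean(2)[200:240:6,395:420:4].astype(int))
E
```

```text
18.1833 [0.5848 0.1959 0.2311] toolx ang 90.55291603808006 want 90.56884181070163 0.059405013753729606 [ 0.0864 -0.5152 -1.3678]
[0.0157 0.062  0.1749]
face [0.5847 0.2115 0.1691] along 0.16058719078882236 off [-0.0009  0.0001 -0.0004] angle 1.6131470030924657 move [0.0009 0.0005 0.0006]
[[  1   1   0   1   1   1   1   0   0]
 [ 52   0   1   0   1   0   1   1   0]
 [ 58  59   1   0   0   0   0   1   1]
 [ 83  55  18   5   0   1   1   1   0]
 [ 70  83  10  19  19   1   0   1   0]
 [ 45  53  37 111  56  56  59   2   1]
 [ 14  35  84  76  90  80  85  41   4]]
[[ 1  0  0  0  0  0 10]
 [ 0  1  1  0  0  0 55]
 [ 0  0  1  2  0  2 11]
 [ 0  0  0  0  1 38 46]
 [ 1  0  1  0 24 47 48]
 [ 0  0  1 14 46 46 49]
 [ 2  4 45 48 50 51 20]]
```

```bash
python3 -c "
from station import job
print(job.job_done())"
```

```text
the job is handed in; nothing more can be done
None
```

I've handed the job in: the panel is leaning centred on the rest, and the small block is held still in front of the lens at a measured 160.6 mm, about 1 mm off the lens axis and about 1.6° off square, after 18 s on the robot's clock.

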